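Close the valet box and hold the coin dish lengthwise over it

TASK

The coin dish with the stone ball belongs on top of the wooden box. Lower the box's lid gently until it is fully closed, then pick up the dish, keeping it level and the ball lying loose in its middle, give it a quarter turn so that it runs lengthwise the same way as the box, and hold it level and still, centred about a hand's breadth above the lid, so that I can lay a felt mat under it. Finish while still holding it there; do not touch the ball, and leave the other things on the shelf where they are.

Things in the scene. Friction and masses are not known exactly. Their poses are not given: they have to be found in the camera images.
- lid (a joint): angle of the box's lid in rad: 0 is fully closed (lying on the walls), it grows as the lid opens, 1.57 is upright. The lid starts open at 1.1 to 1.5. Its friction hinge stays wherever it is left; pushing the lid at its free edge takes about 2 N
- lid_hinge (a point): hinge line of the wooden box's lid: middle of the far (+x) upper rim of the box, 64 mm above the shelf. Its axes turn with the lid: y lies along the hinge, x (when closed) points away from the lid; the lid panel reaches 124 mm from here along its own -x and its outer (top) face is 14 mm along its own z
- lid_edge (a point): middle of the lid's free edge, on its outer (top) face, 124 mm from the hinge line. The lid is 214 mm long and 14 mm thick; a small brass pull 26 mm long, 4 mm thick stands out 8 mm beyond this edge
- box_top (a point): fixed point on the dark wooden valet box (120 mm deep along its x, 210 mm long along its y; box with closed lid 78.5 mm high): centre of the closed lid's top face, 78.5 mm above the shelf. x points from the front to the hinge side, y along the box's length, z up. The box is fixed to the shelf
- dish_center (a point): centre of the oblong grey ceramic coin dish, half-way up it: 150 mm long along its x, 60 mm wide along its y, 26 mm high, origin 13 mm above its underside. Straight upright long sides, wall 5 mm; inside, the floor is dished, 5 mm thick in the middle and rising 10 mm to the ends and 5 mm to the sides. About 0.2 kg. It stands on the shelf lying about square (within 12 degrees) to the box's length
- ball_center (a point): centre of the loose white stone ball, 30 mm in diameter, 37 g, lying in the middle of the dish; resting there its centre is 20 mm and its top 35 mm above the dish's underside. It rolls freely
- power_bank: bystander: matte black slab 70 x 140 x 15 mm lying before the box; origin under its centre
- earbud_case: bystander: glossy white rounded case 46 x 60 x 24 mm lying beyond the far end of the dish; origin under its centre
- keys: bystander: steel ring with two keys, 70 mm long and 4 mm high, lying before the near end of the dish; origin under the ring's centre
- flashlight: bystander: aluminium flashlight 108 mm long, 30 mm thick, lying down; origin under its centre
- sanitiser: bystander: clear bottle with white cap, 52 mm across, 130 mm high; origin under its centre
- shoe_brush: bystander: wooden shoe brush 45 x 150 x 40 mm; origin under its centre
- seal_case: bystander: black seal case 24 x 80 x 22 mm; origin under its centre
Things that resemble listed ones, but are neither listed nor needed, are in the scene too. Of the things that look like the part that bears ball_center, the smallest one is meant.

How it is judged (in metres and radians):
On the way, in this order (a step that is already met when the one before it is completed fails the run):
1. the lid is lowered fully closed (value of joint lid below 0.04 rad), for 0.2 s.
2. the dish is lifted clear of the shelf, level, with the ball in its middle (height (world z) of dish_center above 0.045 m and angle between dish_center's own z axis and vertical below 0.15 rad and contact force between the fingers and dish above 0.5 N and horizontal distance between ball_center and dish_center below 0.03 m), for 0.2 s.
At the end, for the whole second after the job is handed in: Lid closed (0.04 rad). The gripper holds the dish still, level within 5 degrees, within 30 mm of centred over the lid, underside 40 to 150 mm above it, long axis within 8 degrees of the box's length (either way round), the ball loose within 15 mm of the dish's middle (value of joint lid below 0.04 rad and horizontal distance between dish_center and box_top below 0.03 m and z of dish_center in the frame of box_top between 0.053 and 0.163 m and angle between the x axis of dish_center and the y axis of box_top, either way round below 0.14 rad and angle between dish_center's own z axis and vertical below 0.09 rad and horizontal distance between ball_center and dish_center below 0.015 m and z of ball_center in the frame of dish_center below 0.015 m and contact force between the fingers and dish above 0.5 N and linear speed of dish below 0.03 m/s); the arm keeps its last pose, push and grip.
It fails at once if the lid is slammed (faster than 3 rad/s) (velocity of joint lid below -3 rad/s).
It fails at once if the ball rolls more than 35 mm from the middle of the dish or leaves it (distance between ball_center and dish_center above 0.036 m).
It fails at once if the dish is tipped by more than 12 degrees (angle between dish_center's own z axis and vertical above 0.21 rad).
It fails at once if the fingers touch the ball (contact force between the fingers and ball above 0.3 N).
It fails at once if another thing on the shelf is moved by more than 30 mm (distance of any of power_bank, earbud_case, keys, flashlight, sanitiser, shoe_brush, seal_case from where it was at the start of the episode above 0.03 m).
It also fails if it takes over 72 s, if anything falls off the work surface, if the arm or the gripper's body presses on something with over 40 N, if the wrist force passes 120 N, or if a joint passes its speed limit or range.

ROBOT

A 6-joint arm with a two-finger parallel gripper is mounted at the origin on the work surface. World frame = base frame: x ahead of the robot, y to its left, z up, the work surface at z = 0. Lengths are in m, angles in degrees, forces in N, time in s.
With the tool pointing down it reaches from about 0.35 to 0.875 m from the base axis. Payload 4.2 kg.
Tool frame: the origin (TCP) lies midway between the tips of the shut fingers; the grasp point (between the pads) lies 19 mm behind it; y points along the fingers, z is the direction in which the jaws open and shut, and the axes are right-handed (so a half turn about y gives the same grasp; the last joint's range is limited). The gripper opens to 87 mm and grips with 3 to 60 N. Pads are 19 mm wide; open, the fingers measure 117 mm over their backs; the gripper's body (75 mm by 190 mm) begins 51 mm behind the grasp point.
Start: joints at [85.348, 22.042, 0.453, 0, -68.411, -14.817], TCP at [0.208, 0.589, 0.223] pointing down, gripper open.
Joint ranges: [-179.83, 179.83], [-69.29, 118.12], [-61.27, 80.66], [-181.25, 117.63], [-171.15, -9.14], [-177.46, 177.46]. Speed limits (degrees/s): [159.86, 159.86, 180, 180, 180, 180].

INTERFACE

Orientations are given as [roll, pitch, yaw] about the fixed x, y, z axes, in that order (R = Rz(yaw) Ry(pitch) Rx(roll)).
In Python, from workcell import env gives the robot as it stands. The module is installed in compiled form; this text tells all that it offers. Calls block until the motion is done:
- env.goto(position, orientation): joint-space move of the TCP to a pose.
- env.move_straight(position, rotation=None, rate=0.15, force_limit=None): straight line of the TCP; rotation=None keeps the orientation; rate is the mean speed in m/s. With force_limit (N) it stops when the force on the tool has changed by that much, and returns True; else False.
- env.set_joints(angles): joint-space move.
- env.gripper_to(opening, grasp_force=None): opening from 0.0 (shut) to 1.0 (fully open); grasp_force is the grip in N (None keeps the last); returns when the fingers have stopped.
- env.dwell(seconds).
- env.inverse_kinematics(position, orientation): joint angles nearest the present ones, or None.
- env.read_state(): the state.
- env.grab_frame(name): name is "scene" or "top"; returns a dict with "image" (384x512x3 uint8, blue, green, red), "fx", "fy", "cx", "cy" (pixels), "D" ([k1, k2, p1, p2, k3] as OpenCV has them; the pictures are not rectified), "position" and "orientation" of the camera in the world. Camera axes: x right, y up, looking along -z (the intrinsics and any distortion apply to the point x, -y, -z); pixel columns grow to the right and rows downward; lengths in m; the calibration is good to about 2 mm. A picture is of the moment at which its call begins. There is no depth.
A pose or a line that the arm cannot do raises env.Unreachable and nothing moves.
- env.close_job(): hands the job in, once; it reports no verdict.
Trained networks look in a picture, given as the dict that the camera call returned (one of the last four; its "shot" number tells which), for a name from the list of things; names that differ only in an ending like _2 or _b are one class to them, and where a whole thing is asked for, a point or a joint stands for the part that bears it (a point fixed in the world has none). Each returns a list of dicts, best first, with "score" (0 to 1); they miss things now and then, are a little off and sometimes report something else, mostly with a low value. They report only what shows in the picture. A call takes as long as a camera call. They do not tell look-alikes from the thing itself.
- env.search_frame(picture, thing): "xyz" ([x, y, z] in m, in world coordinates, good to about 4 mm: the middle of the surface that is visible of it).
- env.trace(picture, thing): "mask" (384x512 bool, what is visible of it).
The state is a dict: "clock": time; "joint_positions": joint angles; "qvel": joint speeds; "joint_torque": joint torques, N m; "position": TCP position; "tool_rot": TCP orientation; "force": force on the tool from outside, world axes, zero at the start; "wrist_torque": the same for the moment, N m; "opening": opening from 0.0 (shut) to 1.0 (fully open).
Only numpy, scipy, OpenCV 4.12 (cv2) and the standard library are available. Lean on these libraries where they do the work, as an engineer would, in place of code of your own. Each camera call takes 0.05 s, during which the arm holds its last target. There are 200 camera calls.

## Working session

There is one attempt and no reset: what is moved stays moved. The work goes in short steps, each a Python script; the robot and the scene stay as the last script left them, time stands still between calls to the robot, and variables do not carry over. Pictures are saved under pics/ and viewed, about 8 in all and at most 12, crops included, and the job is handed in when it is done.

```bash
mkdir -p pics
cat > h.py <<'E'
import numpy as np, cv2
from scipy.spatial.transform import Rotation as R
from workcell import env
def cam(f):
    Rc=np.array(R.from_euler('xyz',f["orientation"],degrees=True).as_matrix()) if np.size(f["orientation"])==3 else np.array(f["orientation"])
    K=np.array([[f["fx"],0,f["cx"]],[0,f["fy"],f["cy"]],[0,0,1]],float)
    return Rc,np.array(f["position"]),K,np.array(f["D"],float)
def unproj(f,uv,z):
    Rc,p,K,D=cam(f)
    n=cv2.undistortPoints(np.array(uv,float).reshape(-1,1,2),K,D).reshape(-1,2)
    d=np.c_[n[:,0],-n[:,1],-np.ones(len(n))]@Rc.T
    return p+d*((z-p[2])/d[:,2])[:,None]
def proj(f,P):
    Rc,p,K,D=cam(f)
    q=(np.atleast_2d(P)-p)@Rc
    q=q*[1,-1,-1]
    return cv2.projectPoints(q.reshape(-1,1,3),np.zeros(3),np.zeros(3),K,D)[0].reshape(-1,2)
E
python3 - <<'E'
from h import *
s=env.read_state();print(s)
for n in("scene","top"):
    f=env.grab_frame(n);cv2.imwrite(f"pics/{n}0.png",cv2.resize(f["image"],(800,600)))
    print(n,f["position"],f["orientation"],f["fx"],f["D"])
    for t in["lid","lid_edge","lid_hinge","box_top","dish_center","ball_center","power_bank","earbud_case","keys","flashlight","sanitiser","shoe_brush","seal_case"]:
        try:print(t,[(np.round(d["xyz"],3).tolist(),round(d["score"],2)) for d in env.search_frame(f,t)])
        except Exception as e:print(t,e)
E
```

```text
{'clock': 0.0, 'joint_positions': array([ 8.53482220e+01,  2.20895609e+01,  3.80685674e-01, -2.95457425e-02,
       -6.84115570e+01, -1.48191601e+01]), 'qvel': array([-0.01486403, -0.05003699, -0.10291734,  0.04811112, -0.07616104,
       -0.00264624]), 'joint_torque': array([-4.35824313e-04, -3.90664601e+01,  1.87403727e+01,  4.22010854e+00,
        1.10217521e-02, -1.87613391e-04]), 'position': array([0.20808239, 0.58870683, 0.221477  ]), 'tool_rot': array([-8.98765501e+01,  4.26632784e-03,  1.60518167e+02]), 'force': array([0.0614573 , 0.56860016, 0.42977353]), 'wrist_torque': array([-0.02848248,  0.06720771,  0.01194596]), 'opening': 1.0041983864775956}
scene [0.99908407 0.61829904 0.97578199] [ 40.19609993   0.31153599 145.28320484] 465.56721564911885 [0.05303995 0.         0.         0.         0.        ]
lid [([0.573, -0.187, 0.136], 0.8)]
lid_edge [([0.57, -0.185, 0.13], 0.94), ([0.426, 0.127, 0.001], 0.45)]
lid_hinge [([0.573, -0.192, 0.135], 0.67), ([0.688, 0.066, 0.023], 0.21), ([0.495, 0.4, 0.083], 0.15)]
box_top [([0.563, -0.161, 0.094], 0.83), ([0.405, -0.197, 0.016], 
[... 721 characters left out ...]
0.         0.         0.       ]
lid [([0.555, -0.196, 0.168], 0.97)]
lid_edge [([0.559, -0.198, 0.169], 0.66)]
lid_hinge [([0.562, -0.199, 0.17], 0.61)]
box_top [([0.534, -0.203, 0.042], 0.66)]
dish_center [([0.549, 0.094, 0.008], 0.69)]
ball_center [([0.505, -0.014, 0.035], 0.58), ([0.542, 0.092, 0.03], 0.44)]
power_bank [([0.403, -0.204, 0.012], 0.89)]
earbud_case [([0.68, 0.058, 0.024], 0.65)]
keys []
flashlight [([0.628, -0.393, 0.027], 0.63), ([0.475, 0.383, 0.085], 0.54), ([0.404, -0.205, 0.012], 0.3)]
sanitiser [([0.471, 0.381, 0.083], 0.7), ([0.68, 0.061, 0.021], 0.64)]
shoe_brush [([0.476, -0.434, 0.038], 0.72), ([0.542, 0.09, 0.03], 0.65)]
seal_case [([0.664, 0.412, 0.021], 0.45)]
```

View pics/top0.png

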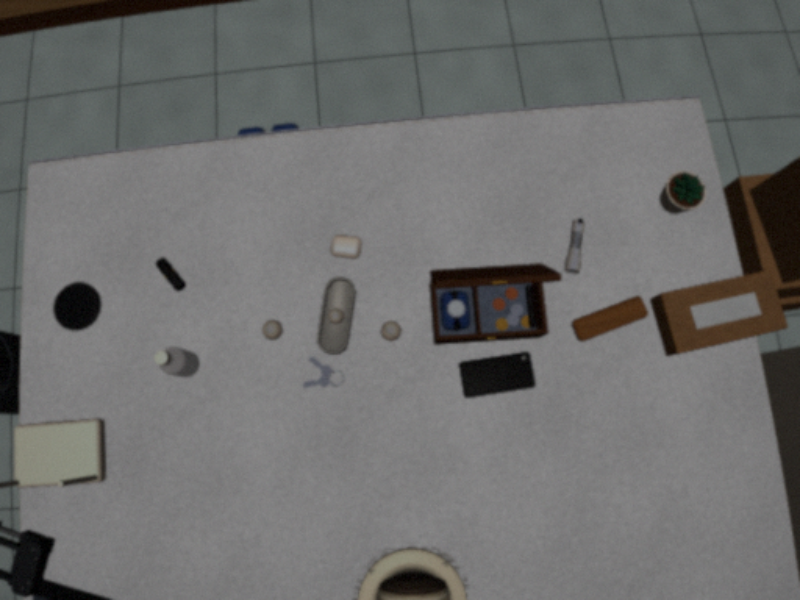

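View pics/scene0.png

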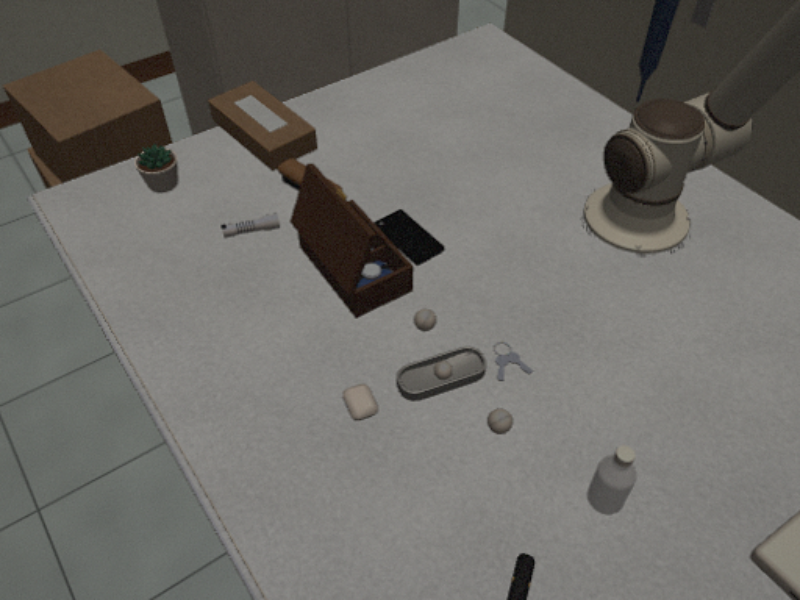

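The top view shows the box with its lid upright (rim front corners about (433,342) and (547,335)) and the single dish at (337,316) holding the smallest ball. Larger decoy balls lie at (272,329) and (391,330). Next I'll fit the lid and dish models to the network masks in both views.

```bash
cat > fit.py <<'E'
from h import *
from scipy.optimize import differential_evolution as DE
def hullmask(f,P):
    m=np.zeros((384*4,512*4),np.uint8)
    q=proj(f,P)*4+1.5
    cv2.fillConvexPoly(m,cv2.convexHull(q.astype(np.float32)).astype(np.int32),1)
    return cv2.resize(m.astype(np.float32),(512,384),interpolation=cv2.INTER_AREA)
def lidP(p):
    x,y,w,t=p
    L=np.array([[a,b,c] for a in(-.124,0) for b in(-.107,.107) for c in(0,.0145)])
    return L@R.from_euler('y',t).as_matrix().T@R.from_euler('z',w).as_matrix().T+[x,y,.064]
def dishP(p,z0=0.):
    x,y,w=p; a=np.linspace(0,2*np.pi,48)
    s=np.c_[.03*np.cos(a)+.045*np.sign(np.cos(a)),.03*np.sin(a)]
    s=s@R.from_euler('z',w).as_matrix()[:2,:2].T+[x,y]
    return np.r_[np.c_[s,s[:,0]*0+z0],np.c_[s,s[:,0]*0+z0+.026]]
def fit(fs,ms,model,b):
    def c(p):
        return sum(1-np.minimum(h,m).sum()/np.maximum(h,m).sum() for f,m in zip(fs,ms) for h in[hullmask(f,model(p))])
    r=DE(c,b,popsize=8,maxiter=40,tol=1e-4,seed=1);return r.x,[round(1-DEc,3) for DEc in[c(r.x)/len(fs)]]
E
python3 - <<'E'
from fit import *
fs=[env.grab_frame(n) for n in("scene","top")]
g=lambda t,k:[env.trace(f,t)[0]["mask"].astype(np.float32) for f in fs]
ml=g("lid",0);md=g("dish_center",0);
mb=[env.trace(f,"ball_center") for f in fs]
for f,bs in zip(fs,mb):
    for b in bs:
        c=np.argwhere(b["mask"]).mean(0)[::-1];print("ball",b["score"],c,b["mask"].sum(),unproj(f,c,.02))
lb=[(.52,.68),(-.26,-.12),(-.35,.35),(1.0,1.6)]
db=[(.5,.6),(.05,.15),(-.4,.4)]
def sub(i):return [fs[i]],[ml[i]],[md[i]]
for sel in([0,1],[0],[1]):
    F=[fs[i] for i in sel]
    print(sel,"lid",*fit(F,[ml[i] for i in sel],lidP,lb))
    print(sel,"dish",*fit(F,[md[i] for i in sel],dishP,db))
f=fs[1]
print(unproj(f,np.array([[433,342],[547,335]])*.64,.064))
out=[]
for f,a,b in zip(fs,ml,md):
    im=f["image"].copy()
    for m in(a,b):
        cs,_=cv2.findContours(m.astype(np.uint8),0,1);cv2.drawContours(im,cs,-1,(0,255,0),1)
    c=proj(f,[.56,-.06,.05])[0].astype(int);x,y=np.clip(c[0]-90,0,312),np.clip(c[1]-80,0,224)
    out.append(cv2.resize(im[y:y+160,x:x+200],(400,320)))
cv2.imwrite("pics/m.png",np.hstack(out))
E
```

```text
ball 0.68 [284.02298851 236.77011494] 87 [[0.54189221 0.09143742 0.02      ]]
ball 0.63 [320.10362694 269.07253886] 193 [[0.52887709 0.21641266 0.02      ]]
ball 0.53 [271.43421053 204.82236842] 152 [[ 0.50567918 -0.01166242  0.02      ]]
ball 0.68 [249.875      211.04807692] 104 [[ 0.50445732 -0.01465919  0.02      ]]
ball 0.43 [174.25471698 210.74528302] 106 [[0.52826176 0.21301173 0.02      ]]
ball 0.39 [214.12195122 201.7195122 ] 82 [[0.54375177 0.09031147 0.02      ]]
[0, 1] lid [ 0.58564996 -0.20507625 -0.04340705  1.18526548] [np.float32(0.931)]
[0, 1] dish [ 0.54508725  0.08912014 -0.24550171] [np.float32(0.848)]
[0] lid [ 0.58540641 -0.20368806 -0.0587502   1.20331474] [np.float32(0.955)]
[0] dish [ 0.54515891  0.09023132 -0.27152201] [np.float32(0.853)]
[1] lid [ 0.58516198 -0.20473373 -0.03197184  1.18933356] [np.float32(0.924)]
[1] dish [ 0.54541978  0.08844521 -0.21856525] [np.float32(0.847)]
[[ 0.46727408 -0.09040383  0.064     ]
 [ 0.45826549 -0.30257159  0.064     ]]
```

View pics/m.png

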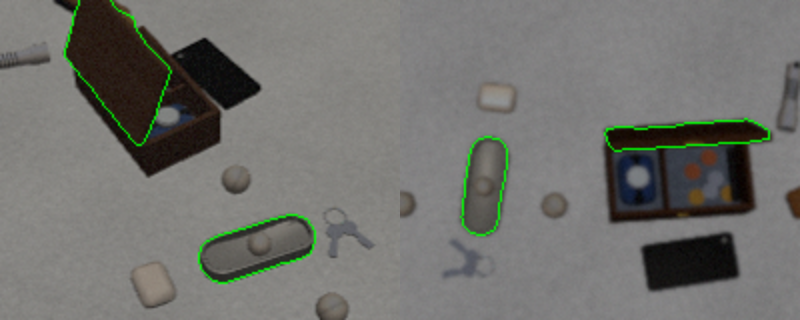

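The lid and dish fits agree between the two views: hinge at (0.586, -0.205), yaw -2.5°, lid at about 1.19 rad, and front rim at about 0.463 m, which matches the 120 mm depth. Next I close the lid by following its arc with shut fingers.

```bash
cat > close.py <<'E'
from fit import *
H=np.array([.5856,-.205,.064]);w=-.0434;B=R.from_euler('z',w)
O=[-90,0,np.degrees(w)]
def tip(t,r=.1):
    l=np.array([-r*np.cos(t)+.0145*np.sin(t)+.0095*min(1,t/.3),0,r*np.sin(t)+.0145*np.cos(t)])
    return H+B.apply(l)
s=env.read_state()
env.gripper_to(0.0)
env.move_straight([.25,.55,.32],rate=.2)
env.goto(tip(1.57)+[.03,0,.14],O)
print(env.read_state()["joint_positions"].round(1))
env.move_straight(tip(1.57)+[.03,0,0],rate=.15)
print(env.read_state()["force"].round(2))
for t in np.arange(1.5,.09,-.1):
    env.move_straight(tip(t),rate=.06)
    q=env.read_state();print(round(t,2),q["force"].round(2),q["position"].round(3),round(q["clock"],1))
    if np.linalg.norm(q["force"])>25: break
E
python3 close.py
```

```text
[ -4.   24.6  16.   -0.  -81.3 -88.4]
[-0.22  0.34  0.06]
1.5 [-0.06  0.61  0.11] [ 0.603 -0.206  0.165] 8.9
1.4 [ 0.36 -0.13 -0.82] [ 0.592 -0.205  0.165] 9.2
1.3 [-0.03 -0.5  -0.86] [ 0.582 -0.205  0.164] 9.5
1.2 [ 0.28  0.75 -0.42] [ 0.572 -0.204  0.163] 9.8
1.1 [ 0.06 -0.37  0.62] [ 0.562 -0.204  0.16 ] 10.1
1.0 [-0.36  0.03  0.16] [ 0.553 -0.204  0.156] 10.5
0.9 [-0.03  0.11 -0.15] [ 0.544 -0.203  0.151] 10.8
0.8 [-0.21  0.09 -0.62] [ 0.535 -0.203  0.146] 11.1
0.7 [ 0.67 -0.22 -0.06] [ 0.527 -0.202  0.139] 11.4
0.6 [-0.67 -0.75 -0.2 ] [ 0.52  -0.202  0.132] 11.7
0.5 [0.12 0.45 0.14] [ 0.514 -0.202  0.124] 12.0
0.4 [0.29 0.61 0.1 ] [ 0.508 -0.202  0.116] 12.4
0.3 [-0.93  0.4   0.31] [ 0.503 -0.201  0.107] 12.7
0.2 [ 0.23 -0.11 -0.25] [ 0.496 -0.201  0.098] 13.0
0.1 [ 0.6  -0.14  0.31] [ 0.49  -0.201  0.088] 13.4
```

Run:
```python
from fit import *
o=[]
for n in("scene","top"):
    f=env.grab_frame(n);c=proj(f,[.54,-.2,.1])[0].astype(int);x,y=np.clip(c[0]-80,0,352),np.clip(c[1]-80,0,224)
    o.append(cv2.resize(f["image"][y:y+160,x:x+160],(400,400)))
    d=env.trace(f,"lid")
    if d: print(n,d[0]["score"],d[0]["mask"].sum(),fit([f],[d[0]["mask"].astype(np.float32)],lambda p:lidP([.5856,-.205,-.0434,p[0]]),[(-.05,1.6)]))
cv2.imwrite("pics/c1.png",np.hstack(o))
```

```text
scene 0.57 2391 (array([0.01092032]), [np.float32(0.863)])
top 0.55 83 (array([-0.04240685]), [np.float32(0.026)])
```

View pics/c1.png

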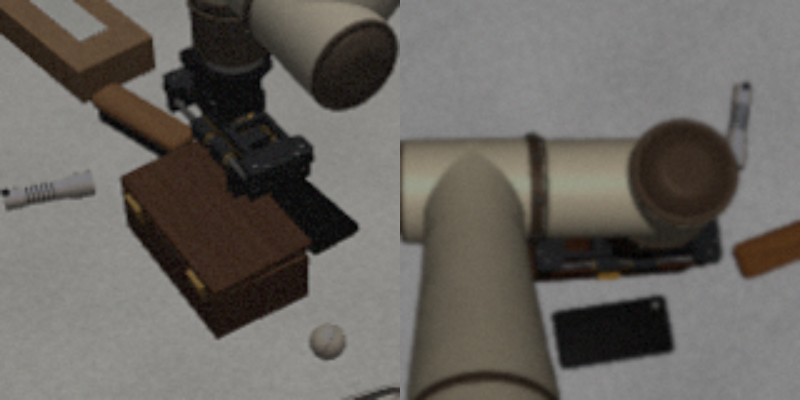

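The left half shows the lid nearly down under the gripper. Now I press it shut against a force limit, then retreat and re-measure.

```bash
cat > step2.py <<'E'
from fit import *
p=env.read_state()["position"]
print(env.move_straight([p[0],p[1],.068],rate=.03,force_limit=12),env.read_state()["position"],env.read_state()["force"])
env.dwell(.4)
p=env.read_state()["position"]
env.move_straight([p[0],p[1],.28],rate=.2)
env.gripper_to(1.0)
# to a viewing pose clear of cameras
env.goto([.35,.35,.35],[-90,0,167-360+180])
fs=[env.grab_frame(n) for n in("scene","top")]
ml=[env.trace(f,"lid")[0]["mask"].astype(np.float32) for f in fs]
print("lid",fit(fs,ml,lidP,[(.54,.64),(-.24,-.16),(-.2,.1),(-.1,.5)]))
print("angle",fit(fs,ml,lambda p:lidP([.5856,-.205,-.0434,p[0]]),[(-.1,.5)]))
o=[]
for f in fs:
    im=f["image"].copy()
    for q in proj(f,dishP([.545,.0895,-.235])).astype(int): cv2.circle(im,q,0,(0,255,0),-1)
    for q in proj(f,lidP([.5856,-.205,-.0434,0])).astype(int): cv2.circle(im,q,1,(0,0,255),-1)
    c=proj(f,[.54,-.05,.05])[0].astype(int);x,y=np.clip(c[0]-90,0,312),np.clip(c[1]-80,0,224)
    o.append(cv2.resize(im[y:y+170,x:x+200],(400,340)))
cv2.imwrite("pics/c2.png",np.hstack(o));print(env.read_state()["clock"])
E
python3 step2.py
```

```text
True [ 0.49097371 -0.20100166  0.07890192] [-1.88872303  1.21801547  6.37144553]
lid (array([ 0.58586273, -0.20575682, -0.03572399, -0.06516963]), [np.float32(0.951)])
angle (array([-0.06261524]), [np.float32(0.948)])
19.3333
```

View pics/c2.png

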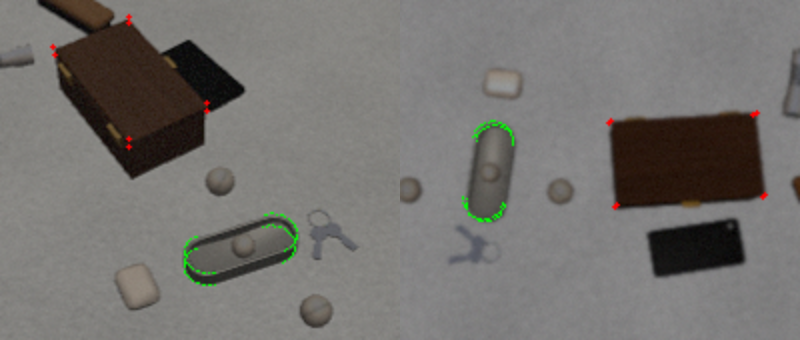

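The view from clear of the scene shows the lid lying flat, and the fingertips stopped at z = 0.079, which matches the closed lid top at 0.0785. The dish outline (green) sits on the dish. Next I grasp it across its width, lift, and look.

```bash
cat > step3.py <<'E'
from fit import *
O=[-90,0,166.5]
env.goto([.545,.0895,.2],O)
print(env.read_state()["joint_positions"].round(1))
print(env.move_straight([.545,.0895,.05],rate=.15))
print(env.move_straight([.545,.0895,.004],rate=.05,force_limit=8),env.read_state()["position"].round(4))
env.gripper_to(.8,10)
env.gripper_to(.73,10)
env.gripper_to(0.0,20)
q=env.read_state();print("grip",q["opening"],q["force"].round(2),q["clock"])
env.dwell(.5)
env.move_straight([.545,.0895,.06],rate=.04)
env.dwell(.5)
q=env.read_state();print(q["opening"],q["force"].round(2),q["wrist_torque"].round(3),q["clock"])
f=env.grab_frame("scene");c=proj(f,[.545,.09,.08])[0].astype(int)
cv2.imwrite("pics/g.png",cv2.resize(f["image"][c[1]-60:c[1]+60,c[0]-80:c[0]+80],(640,480)))
E
python3 step3.py
```

```text
[ 26.2  16.  -11.8   0.  -62.1  50.3]
False
False [0.5453 0.0896 0.0043]
grip 0.6827356428940854 [ 0.46  1.2  -0.46] 26.075
0.6862884306645416 [-0.79 -0.83 -1.47] [-0.044  0.053  0.046] 28.625
```

View pics/g.png

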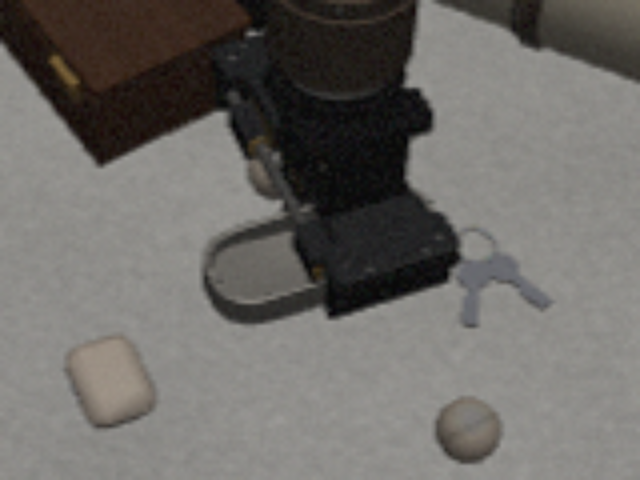

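The dish is held (opening 59.7 mm) and off the shelf, and it looks level; the ball is hidden under the gripper. Next I raise it, carry it and turn it.

```bash
cat > step4.py <<'E'
from fit import *
w=np.degrees(-.0415)
env.move_straight([.545,.0895,.175],rate=.06)
T=np.array([.5256,-.2024,.165])
env.move_straight([.545,.0,.175],rotation=[-90,0,140],rate=.045)
env.move_straight(T,rotation=[-90,0,90+w],rate=.04)
env.dwell(1)
q=env.read_state();print(q["position"].round(4),q["tool_rot"].round(2),q["opening"],q["force"].round(2),q["joint_positions"].round(1),q["clock"])
fs=[env.grab_frame(n) for n in("scene","top")];o=[]
for f in fs:
    for t in("dish_center","ball_center"):print(t,[(np.round(d["xyz"],3).tolist(),round(d["score"],2)) for d in env.search_frame(f,t)])
    im=f["image"].copy()
    for p in proj(f,dishP([T[0],T[1],np.pi/2-.0415],T[2]-.004)).astype(int): im[p[1],p[0]]=(0,255,0)
    c=proj(f,T)[0].astype(int);x,y=np.clip(c[0]-60,0,392),np.clip(c[1]-60,0,264)
    o.append(cv2.resize(im[y:y+120,x:x+120],(400,400)))
cv2.imwrite("pics/f.png",np.hstack(o))
E
python3 step4.py
```

```text
[ 0.5256 -0.2024  0.165 ] [-90.    -0.    87.62] 0.6859555420551287 [-0.07 -0.48 -2.7 ] [ -4.6  18.8 -13.2  -0.  -58.    2.2] 39.125
dish_center [([0.522, -0.175, 0.171], 0.89), ([0.532, -0.19, 0.183], 0.52)]
ball_center [([0.531, -0.192, 0.184], 0.55), ([0.511, -0.004, 0.03], 0.53), ([0.539, 0.224, 0.033], 0.52), ([0.522, -0.17, 0.17], 0.43)]
dish_center [([0.523, -0.168, 0.173], 0.6)]
ball_center [([0.527, 0.21, 0.035], 0.41), ([0.681, 0.07, 0.024], 0.24)]
```

View pics/f.png

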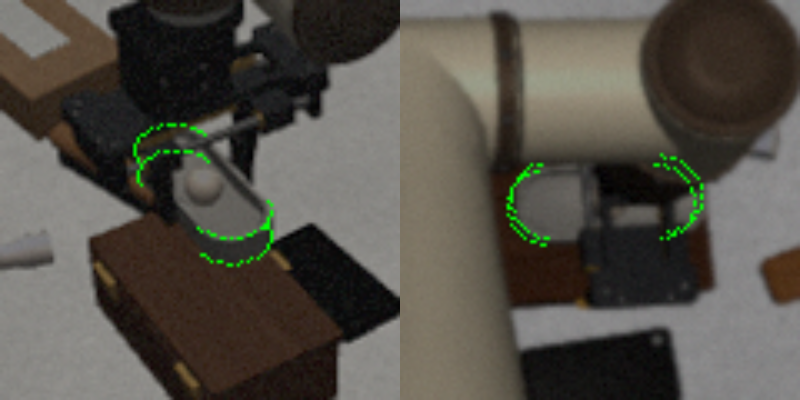

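The dish is over the closed lid, aligned with the projected outline, and the ball is visible. One check of the ball's offset, then I hand in.

```bash
cat > step5.py <<'E'
from fit import *
for k in range(3):
    f=env.grab_frame("scene")
    for b in env.trace(f,"ball_center"):
        c=np.argwhere(b["mask"]).mean(0)[::-1];p=unproj(f,c,.181)[0]
        if np.hypot(p[0]-.5256,p[1]+.2024)<.08: print("ball-TCP",(p-[.5256,-.2024,.181]).round(4),round(b["score"],2),b["mask"].sum())
    d=env.trace(f,"dish_center")[0]["mask"].astype(np.float32)
    if k==0: print("dish",fit([f],[d],lambda p:dishP(p,.161),[(.49,.56),(-.26,-.14),(1.2,1.9)]))
    env.dwell(.4)
q=env.read_state();print(q["position"].round(4),q["clock"])
E
python3 step5.py
```

```text
dish (array([ 0.52005183, -0.19799294,  1.3049301 ]), [np.float32(0.587)])
ball-TCP [ 0.0019  0.0002 -0.    ] 0.58 100
ball-TCP [ 0.0017  0.0001 -0.    ] 0.39 103
[ 0.5256 -0.2024  0.165 ] 41.075
```

```bash
python3 -c "
from workcell import env
print(env.close_job(), env.read_state()['clock'])"
```

```text
the job is handed in; nothing more can be done
the job is handed in; nothing more can be done
```

I closed the lid, lifted the dish and turned it to run lengthwise with the box. I handed the job in at about 41 s, with the arm still holding the dish above the lid. No verdict was reported.

- **Lid:** I lowered it slowly along its arc with the fingers shut. The fingertips stopped on it at z = 0.0789 m, against 0.0785 m expected for a closed lid. The camera fit gave −0.06 rad, below the physical zero, which I put down to mask error.
- **Grip:** The dish is held across its middle at about 20 N. The opening of 59.7 mm matches its 60 mm width. I could not see the ball just after the lift because the gripper hid it.
- **Position:** The gripper is at the centre of the lid as I measured it and lines up with the box to within my yaw estimate. The dish's underside should be about 82 mm above the lid.
- **Ball:** It lies about 2 mm from the gripper's centre and did not move between two pictures, so it sits near the middle of the dish.
- **Disagreement:** A last fit of the dish's outline gave a yaw about 13° off. The gripper and arm hid much of the dish and the overlap was only 0.59, so I disregarded it. The outline I projected for the planned pose matched the top view well, and the scene view within a few pixels.
- **Other things:** They looked undisturbed in the pictures, but I did not measure them again.

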